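Load the boarded book into the conservation press

TASK

Slide the book that is held between two pressing boards flat along the table into the small press, handle end last, between the guides, until it is fully home against the back stop. Then push the knob on top of the press down until the platen rests on the book's upper board, and leave it there. Do not disturb the jar, the weight or the batten.

Things in the scene. Friction and masses are not known exactly. Their poses are not given: they have to be found in the camera images.
- book: Book between plywood boards, one rigid bundle 120 mm long (x), 100 wide (y), 40 thick, 0.4 to 0.8 kg, waxed beneath (friction about 0.25). Origin: centre of its underside, z up. Starts flat in front of the press, turned up to 0.45 rad from the press's x; +x is the end that goes in first. On top at its -x end (robot's side) stands a wooden block handle, near face flush with the boards' end.
- handle (a point): Grip point on the handle, a block 34 mm long (x), 24 wide (y), reaching from 40 to 80 mm above the book's underside. The point is at x = -43 mm, y = 0, z = 66 mm of the book, 26 mm above the upper board's surface; book's axes. Fingers close along y.
- press: Four-post press fixed to the table. Origin on the table where the book's origin is when home; book and press axes then agree; it goes in along +x, away from the robot. No bed: the book slides on the table between two wooden guides 20 mm high, x -50 to +72 mm, inner faces at y = -55 and +55 mm. Posts: radius 9 mm, x = -36 and +82, y = -88 and +88 mm.
- head_edge (a point): Middle of the lower front edge of the fixed grey head plate, at x = -50 mm, z = 190 mm of the press. The plate spans x -50 to +100, y -105 to +105, z 190 to 202 mm. The handle of the home book (x = -43 mm) is 7 mm inside this edge, so an upright gripper would hit the plate: lean the tool 30 to 45 degrees, fingers pointing in under the plate.
- back_stop (a point): Middle of the face of the wooden back stop, 20 mm high, at x = +60 mm, z = 10 mm of the press. The book is home when its +x end is against it.
- platen (a joint): How far the platen is pushed down, m: 0 raised (underside 100 mm above the table), 0.070 at most; starts at 0 to 0.025, rests on the book at 0.060. Pushed by the knob with about 5 N plus drag (15 N per m/s); friction holds it where it is left, no spring. Platen: steel, x -10 to +60 mm of the press, 90 mm wide, 14 mm thick, so it clears the handle.
- platen_face (a point): Centre of the platen's underside, at x = +25 mm, y = 0 of the press; moves with the platen; press's axes.
- knob_top (a point): Centre of the top of the black round knob, 44 mm across and 30 mm high, on the platen's rod above the head plate; at x = +25 mm, y = 0 of the press, 195 mm above the platen's underside; moves with the platen.
- jar: Bystander: closed jar, 60 mm across, 85 mm high, standing about 190 mm to one side of the press's centre. Origin at the centre of its underside.
- weight: Bystander: dark steel paper weight with a knob on top, 64 mm across, 68 mm high, about 190 mm to the other side of the press's centre. Origin at the centre of its underside.
- batten: Bystander: flat wooden batten with a white top, 220 by 45 by 24 mm, lying on the table to the left (+y) of the book. Origin at the centre of its underside, x along its length.
Not all that is in view belongs to the job. Several things have the shape of the book; the one meant has the colours described above.

How it is judged (in metres and radians):
On the way:
1. the book is home against the back stop while the platen is still raised off it (x of book in the frame of press between -0.006 and 0.006 m and y of book in the frame of press between -0.008 and 0.008 m and z of platen_face in the frame of book above 0.05 m), for 0.2 s.
At the end, for the whole second after the job is handed in: The book lies flat between the guides, within 6 mm of fully home against the back stop and within 8 mm of the press's centre line, square to it within 0.12 rad, at rest; the platen's underside is on the upper board (less than 3.5 mm of gap) (x of book in the frame of press between -0.006 and 0.006 m and y of book in the frame of press between -0.008 and 0.008 m and angle between the x axis of book and the x axis of press, either way round below 0.12 rad and angle between book's own z axis and vertical below 0.05 rad and z of platen_face in the frame of book below 0.0435 m and linear speed of book below 0.01 m/s); the robot touches nothing.
It fails at once if a bystander (jar, weight or batten) is displaced by more than 20 mm (distance of any of jar, weight, batten from where it was at the start of the episode above 0.02 m).
It fails at once if the book is tipped more than 0.35 rad instead of sliding flat (angle between book's own z axis and vertical above 0.35 rad).
It fails at once if the book is lifted more than 40 mm off the table instead of sliding (height (world z) of book above 0.04 m).
It also fails if it takes over 58 s, if anything falls off the work surface, if the arm or the gripper's body presses on something with over 40 N, if the wrist force passes 120 N, or if a joint passes its speed limit or range.

ROBOT

A 7-joint arm with a two-finger parallel gripper is mounted at the origin on the work surface. World frame = base frame: x ahead of the robot, y to its left, z up, the work surface at z = 0. Lengths are in mm, angles in rad, forces in N, time in s.
With the tool pointing down it reaches from about 425 to 950 mm from the base axis. Payload 4.7 kg.
Tool frame: the origin (TCP) lies at the very end of the fingers, on their centre line; the grasp point (between the pads) lies ctrl.grip_point_offset behind it (ctrl.grip_point_offset is the distance from the TCP to the grasp point, in mm); z points along the fingers, y is the line along which they close (so a half turn about z gives the same grasp; the last joint's range is limited). The gripper opens to 87 mm and grips with 3 to 60 N. Pads are 19 mm wide; open, the fingers measure 117 mm over their backs; the gripper's body (75 mm by 190 mm) begins 51 mm behind the grasp point.
Start: joints at [-1.296, 0.469, -0.049, 1.532, 0.024, 1.141, -0.082], TCP at [201.884, 644.121, 222.573] pointing down, gripper open.
Joint ranges: [-2.59, 2.59], [-0.33, 1.99], [-1.39, 1.29], [0.1, 2.45], [-1.04, 4.18], [0.21, 1.99], [-2.66, 2.66]. Speed limits (rad/s): [2.57, 2.57, 3.14, 3.14, 3.14, 3.14, 3.14].

INTERFACE

Orientations are given as a rotation vector (axis times angle).
In Python, from plant import state, imaging, sign_off, ctrl gives the robot as it stands.
- The arm moves only by the tool carry_out, never from a script. Its argument "plan" is a list of rows, each a list of 6 numbers: the shift along the tool's x, y, z in m, then the turn, a rotation vector about the tool's x, y, z in degrees. In form: [[dx, dy, dz, rx, ry, rz], ...]. A call has 1 to 5 rows; each row is the pose to reach, as a shift and turn from the pose commanded when the call began, along the tool's axes at that moment; what a row does not reach only later rows make up. A row lasts 1/8 s, in which the tool goes at most 62.5 mm and 10.7 degrees, less where a joint would pass 70% of its speed; a pose out of reach is approached as far as the arm can. A call with a gripper value outside its range is refused whole. "grip" is the closure, from 0 (fully open) to 1 (shut), set as the call begins (left out, the last holds). The fingers move at their own pace and stop on an object; "squeeze" is the grip in N (left out, the last holds). Time passes only in rows, so rows that repeat a pose let the fingers close. It gives the time, the measured TCP pose, the force, the opening and the grip force at its end, in the units of the state.
- state(): the state, without advancing time (a new reading comes with each control period).
- imaging.get_image(name): name is "side" or "top"; returns a dict with "pixels" (384x512x3 uint8, blue, green, red), "fx", "fy", "cx", "cy" (pixels), "k1" (the pictures are not rectified: a ray, as slopes to the right and down, at radius r is drawn at 1 + k1 r^2 times it, then the intrinsics apply), "xyz" and "rotation" of the camera in the world. Camera axes: x right, y down, z forward; pixel columns grow to the right and rows downward; lengths in mm; the calibration is good to about 2 mm. A picture is of the moment at which its call begins. There is no depth.
- sign_off(): hands the job in; it is judged then, once.
The state is a dict: "time": time; "q": joint angles; "joint_velocities": joint speeds; "tau": joint torques, N m; "eef_pos": TCP position; "tcp_rot": TCP orientation; "contact_force": force on the tool from outside, world axes, zero at the start; "moment": the same for the moment, N m; "grip_width": finger opening in mm; "grasp_force": force on a finger pad.
Only numpy, scipy, OpenCV 4.12 (cv2) and the standard library are available. Lean on these libraries where they do the work, as an engineer would, in place of code of your own. Each camera call takes 0.05 s, during which the arm holds its last target. There are 200 camera calls.

## Working session

There is one attempt and no reset: what is moved stays moved. The work goes in short steps, Python scripts to look and compute and a tool call to move; the robot and the scene stay as the last step left them, time stands still between calls to the robot, and variables do not carry over. Pictures are saved under pics/ and viewed, at most 10 in all, crops included, and the job is handed in when it is done.

Besides the shell and the picture viewer there is one more tool, called as name(argument=value, ...) on one line, values as JSON. carry_out: Moves the arm, as the interface text tells. Its arguments: {"type":"object","properties":{"plan":{"type":"array","items":{"type":"array","items":{"type":"number"}}},"grip":{"type":"number"},"squeeze":{"type":"number"}},"required":["plan"]}

```bash
mkdir -p pics; ls
python3 - <<'E'
from plant import state, imaging, ctrl
import cv2, numpy as np
s=state(); print(s, ctrl.grip_point_offset)
for n in("side","top"):
    im=imaging.get_image(n); cv2.imwrite(f"pics/{n}0.png",cv2.resize(im["pixels"],(768,576),interpolation=cv2.INTER_CUBIC))
    print(n,{k:v for k,v in im.items() if k!="pixels"})
    np.save(f"pics/{n}0.npy",im["pixels"])
E
```

```text
pics
{'time': 0.0, 'q': array([-1.2958726 ,  0.46945381, -0.04860663,  1.53369253,  0.02413301,
        1.14100599, -0.08232247]), 'joint_velocities': array([ 0.00135322, -0.00120982,  0.00030871, -0.00108507,  0.00196636,
        0.00224754, -0.00013219]), 'tau': array([-5.80095584e-04, -5.07982600e+01, -8.09968240e-02, -2.36148208e+01,
       -6.13872427e-02,  3.81605944e-02,  1.89829029e-04]), 'eef_pos': array([201.75268392, 643.51097017, 221.4917397 ]), 'tcp_rot': array([-4.75329222e-01, -3.10521978e+00,  3.08238017e-03]), 'contact_force': array([-0.09895563, -0.06183793,  0.56447411]), 'moment': array([ 0.04387264, -0.01444857,  0.00993684]), 'grasp_force': 0.0, 'grip_width': 86.97850193883275} 18.700000000000003
side {'fx': 415.59246846728206, 'fy': 415.59246846728206, 'cx': 251.36966316375862, 'cy': 193.98258146000742, 'k1': -0.10822848363957895, 'xyz': array([-131.57199366, -605.20671727,  789.13047531]), 'rotation': array([-1.99176297,  0.80250047, -0.45605237])}
top {'fx': 415.2951510455291, 'fy': 415.2951510455291, 'cx': 260.2096454361835, 'cy': 196.89621948572622, 'k1': -0.029718226897027685, 'xyz': array([ 439.68466938,   79.3200993 , 1128.58585637]), 'rotation': array([-2.18868278,  2.13112091, -0.14580686])}
```

View pics/side0.png

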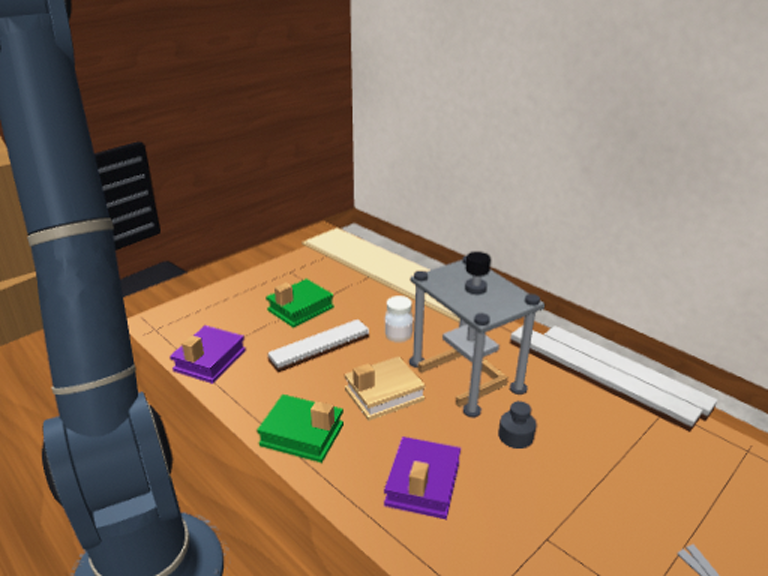

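View pics/top0.png

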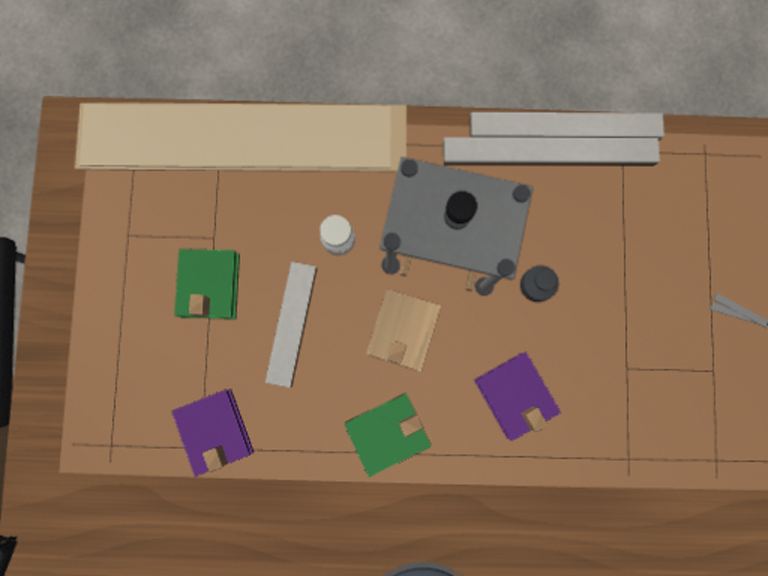

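Candidates in the top view: plywood book (403,330), green (207,284) and (388,434), purple (212,432) and (517,396). Only the one at (403,330) has plywood boards, and it lies in front of the press. I'll confirm that in enlarged crops.

Run:
```python
import cv2, numpy as np
for n,(c0,c1,r0,r1),k in(("top",(235,375,100,255),3.8),("side",(222,372,162,285),4.8)):
    p=np.load(f"pics/{n}0.npy")[r0:r1,c0:c1]
    o=cv2.resize(p,None,fx=k,fy=k,interpolation=cv2.INTER_CUBIC)
    for c in range((c0+9)//10*10,c1,10):
        x=int((c+.5-c0)*k); cv2.line(o,(x,0),(x,6 if c%50 else 14),(0,0,255),1); cv2.putText(o,str(c),(x-9,22),0,.33,(0,0,255),1) if c%20==0 else 0
    for r in range((r0+9)//10*10,r1,10):
        y=int((r+.5-r0)*k); cv2.line(o,(0,y),(6,y),(0,0,255),1); cv2.putText(o,str(r),(8,y+4),0,.33,(0,0,255),1)
    cv2.imwrite(f"pics/{n}crop.png",o); print(o.shape)
```

```text
(589, 532, 3)
(590, 720, 3)
```

View pics/topcrop.png

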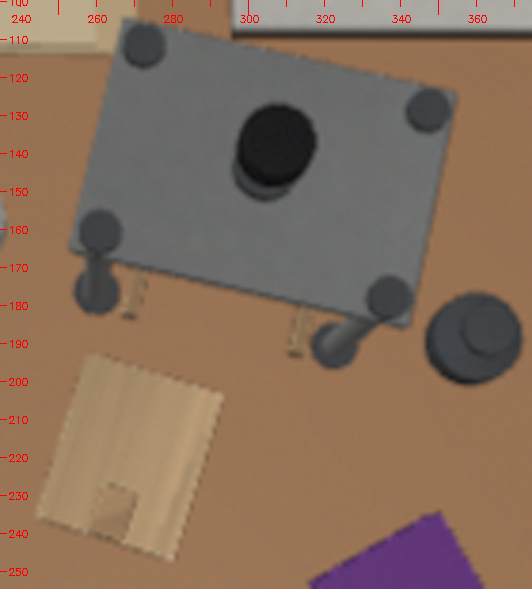

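View pics/sidecrop.png

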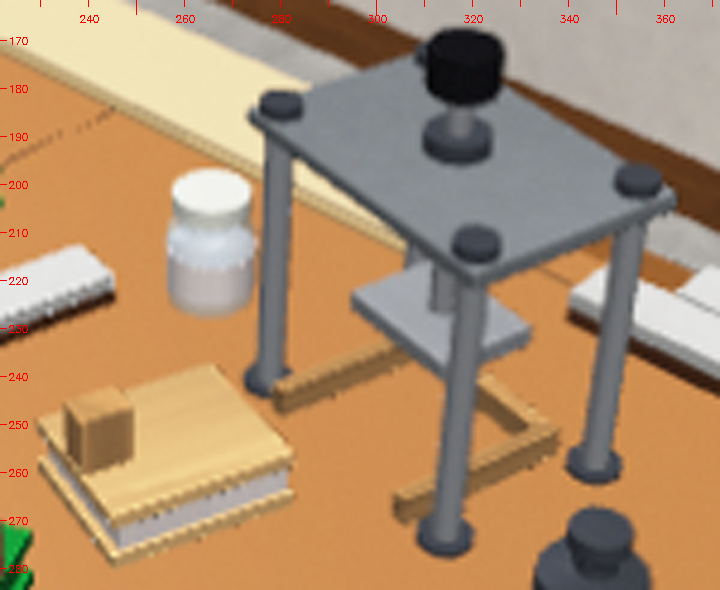

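The crops confirm the plywood book: board corners in the top crop at (90,352), (224,394), (174,562) and (36,518), handle at the robot's end. The grey head's corners are at (124,17), (457,92), (411,327) and (69,251), with the knob at (276,143). Next I fit both poses.

```bash
cat > h.py <<'E'
import numpy as np, cv2, json
from scipy.spatial.transform import Rotation as R
from scipy.optimize import least_squares
CAM={"side":dict(f=415.59246846728206,c=(251.36966316375862,193.98258146000742),k1=-0.10822848363957895,t=[-131.57199366,-605.20671727,789.13047531],r=[-1.99176297,0.80250047,-0.45605237]),
"top":dict(f=415.2951510455291,c=(260.2096454361835,196.89621948572622),k1=-0.029718226897027685,t=[439.68466938,79.3200993,1128.58585637],r=[-2.18868278,2.13112091,-0.14580686])}
def proj(n,P):
    C=CAM[n]; p=R.from_rotvec(C["r"]).inv().apply(np.atleast_2d(P)-C["t"]); s=p[:,:2]/p[:,2:]
    return C["f"]*s*(1+C["k1"]*(s**2).sum(1,keepdims=True))+C["c"]
def crop(n,xy,c0,r0,k): return np.array(xy)/k+[c0-.5,r0-.5]
def place(v,L):
    L=np.atleast_2d(np.array(L,float)); c,s=np.cos(v[2]),np.sin(v[2])
    return np.c_[v[0]+c*L[:,0]-s*L[:,1],v[1]+s*L[:,0]+c*L[:,1],L[:,2]]
def fit(obs,x0,extra=None):
    # obs: (cam, local point, pixel); extra z index marks moving points
    def f(v): return np.concatenate([(proj(n,place(v,[[l[0],l[1],l[2]-(v[3] if len(l)>3 else 0)]]))[0]-p) for n,l,p in obs])
    r=least_squares(f,x0,loss="soft_l1"); return r.x,r.fun.reshape(-1,2)
E
python3 - <<'E'
from h import *
T=lambda *a:crop("top",a,235,100,3.8); S=lambda *a:crop("side",a,222,162,4.8)
book=[("top",(60,50,40),T(90,352)),("top",(60,-50,40),T(224,394)),("top",(-60,-50,40),T(174,562)),("top",(-60,50,40),T(36,518)),
("side",(-60,50,40),S(37,424)),("side",(60,50,40),S(212,367)),("side",(60,-50,40),S(292,456)),("side",(-60,-50,40),S(112,522)),("side",(-60,-50,0),S(113,566)),("side",(60,-50,0),S(292,493))]
pr=[("top",(100,105,202),T(124,17)),("top",(100,-105,202),T(457,92)),("top",(-50,-105,202),T(411,327)),("top",(-50,105,202),T(69,251)),
("side",(-50,105,202),S(249,112)),("side",(-50,-105,202),S(473,275)),("side",(100,-105,202),S(675,195)),
("top",(25,0,295,1),T(277,143)),("side",(25,0,295,1),S(465,42)),
("side",(-10,45,100,1),S(351,299)),("side",(60,-45,100,1),S(531,330)),]
for n,o,x0 in(("book",book,[500,50,0.]),("press",pr,[650,30,-.2,10])):
    v,r=fit(o,x0); print(n,v.round(3)); print(r.round(1).tolist())
    if n=="book":vb=v
    else: vp=v
for n in CAM:
  for dz in [0]:
    print(n)
    for cam in [n]:
      v,r=fit([x for x in book if x[0]==n],vb);print(v.round(3))
      v,r=fit([x for x in pr if x[0]==n],vp);print(v.round(3))
c,s=np.cos(vp[2]),np.sin(vp[2]); d=vb[:2]-vp[:2]; print("book in press",c*d[0]+s*d[1],-s*d[0]+c*d[1],vb[2]-vp[2])
E
```

```text
book [ 5.18201e+02  4.78510e+01 -2.79000e-01]
[[-0.7, 0.3], [0.2, 0.6], [-0.1, 0.1], [-0.3, 0.1], [-0.0, -0.9], [-0.1, -0.8], [0.9, -0.3], [0.3, -0.7], [0.2, 1.2], [0.3, 2.8]]
press [ 6.56187e+02 -1.89930e+01 -2.00000e-01  1.92840e+01]
[[-0.7, -0.0], [0.3, 0.2], [-0.4, 0.9], [-0.8, 0.3], [-0.9, -1.0], [0.7, 0.3], [1.2, -0.2], [0.5, -1.2], [0.4, -1.4], [-0.5, 0.7], [0.3, 1.9]]
side
[ 5.17383e+02  4.81140e+01 -2.76000e-01]
[ 6.56158e+02 -1.81980e+01 -2.08000e-01  1.81110e+01]
top
[ 5.18917e+02  4.72590e+01 -2.79000e-01]
[ 6.57082e+02 -1.99410e+01 -1.96000e-01  3.24000e+01]
book in press -148.49740153811427 38.16647634688671 -0.07946927735258155
```

```bash
cat >> h.py <<'E'
BOOK=np.array([518.2,47.9,-.279]); PRESS=np.array([656.3,-19.0,-.2])
def row(gp,yaw,lean,off=18.7,full=True):
    """row (m,deg) from measured pose to put grasp point at gp (world mm), lean deg"""
    from plant import state
    s=state(); a=np.radians(lean)
    z=np.array([np.sin(a)*np.cos(yaw),np.sin(a)*np.sin(yaw),-np.cos(a)]); y=np.array([-np.sin(yaw),np.cos(yaw),0])
    Rt=R.from_matrix(np.c_[np.cross(y,z),y,z]); R0=R.from_rotvec(s["tcp_rot"])
    t=np.array(gp)+off*z; d=R0.inv().apply(t-s["eef_pos"])/1000; w=np.degrees((R0.inv()*Rt).as_rotvec())
    return np.r_[d.round(4),w.round(2)].tolist()
E
python3 - <<'E'
from h import *
from plant import ctrl
print([a for a in dir(ctrl) if a[0]!='_'])
h=place(BOOK,[[-46,0,66]])[0]; print(h)
print(row(h+[0,0,120],BOOK[2],0), row(h+[0,0,120],BOOK[2],45))
E
```

```text
['IKError', 'grip_point_offset']
[473.97875958  60.56814493  66.        ]
[-0.4342, -0.4748, 0.0552, -0.1, 0.0, -1.42] [-0.4474, -0.4745, 0.0497, -0.65, -44.99, -1.3]
```

carry_out(plan=[[-0.43,-0.47,0.02,0,0,0],[-0.43,-0.47,0.02,0,0,0],[-0.43,-0.47,0.02,0,0,0],[-0.43,-0.47,0.02,0,0,0],[-0.43,-0.47,0.02,0,0,0]], grip=0, squeeze=30)

```text
time: 0.72
eef_pos: [334.7, 359.0, 212.5]
tcp_rot: [-0.475, -3.105, 0.0]
contact_force: [2.0, -0.2, 0.1]
grip_width: 87.2
grasp_force: 0.0
```

carry_out(plan=[[-0.225,-0.245,0.0,0,-10,0],[-0.225,-0.245,0.0,0,-20,0],[-0.225,-0.245,0.0,0,-30,0],[-0.225,-0.245,0.0,0,-40,0],[-0.225,-0.245,0.0,0,-45,0]])

```text
time: 1.35
eef_pos: [448.7, 118.9, 212.6]
tcp_rot: [0.368, 2.392, -0.145]
contact_force: [1.0, 0.8, 0.3]
grip_width: 87.1
grasp_force: 0.0
```

Run:
```python
from h import *
from plant import state
s=state(); print(s["q"].round(2),s["eef_pos"],s["tcp_rot"])
h=place(BOOK,[[-46,0,66]])[0]
print(row(h+[0,0,90],BOOK[2],45))
```

```text
[-0.73 -0.01 -0.04  2.41  1.13  0.7  -0.39] [448.73005019 118.92890105 212.59077145] [ 0.36812704  2.39197666 -0.14503258]
[0.0055, -0.0474, 0.0888, -1.25, -3.37, -1.01]
```

carry_out(plan=[[0.0055,-0.047,0.089,-1.25,-3.3,-1.0],[0.0055,-0.047,0.089,-1.25,-3.3,-1.0],[0.0055,-0.047,0.089,-1.25,-3.3,-1.0],[0.0055,-0.047,0.089,-1.25,-3.3,-1.0]])

```text
time: 1.85
eef_pos: [470.1, 66.7, 133.6]
tcp_rot: [0.249, 2.407, -0.339]
contact_force: [-0.1, -0.5, -1.1]
grip_width: 87.2
grasp_force: 0.0
```

```bash
cat > st.py <<'E'
from h import *
from plant import state
s=state(); M=R.from_rotvec(s["tcp_rot"]).as_matrix(); z=M[:,2]; g=s["eef_pos"]-18.7*z
print("q",s["q"].round(2),"gp",g.round(1),"lean",np.degrees(np.arccos(-z[2])).round(1),"yaw_z",np.arctan2(z[1],z[0]).round(3),"yaw_y",np.arctan2(-M[0,1],M[1,1]).round(3),"yz",M[2,1].round(3),"F",s["contact_force"].round(1),"t",s["time"])
c,n=np.cos(PRESS[2]),np.sin(PRESS[2]); d=g[:2]-PRESS[:2]; print("gp in press",(c*d[0]+n*d[1]).round(1),(-n*d[0]+c*d[1]).round(1))
E
python3 - <<'E'
import st
from h import *
h=place(BOOK,[[-46,0,66]])[0]
print(row(h+[0,0,50],BOOK[2],45),row(h,BOOK[2],45))
E
```

```text
q [ 0.18  0.33 -0.95  2.43  1.51  0.94 -0.59] gp [458.7  72.5 147.3] lean 42.9 yaw_z -0.467 yaw_y -0.274 yz -0.176 F [-0.1 -0.5 -1.1] t 1.85
gp in press -211.8 50.4
[0.007, 0.0005, 0.0357, -7.15, -3.0, 7.17] [0.0399, 0.0093, 0.0723, -7.15, -3.0, 7.17]
```

At 45° of lean the arm is at its joint limit here. I'll grasp with a small lean first, draw the book to the guides' mouth, then regrasp with more lean.

Run:
```python
from h import *
h=place(BOOK,[[-43,0,66]])[0]
print(row([454,120,205],BOOK[2],10),row(h+[0,0,120],BOOK[2],10))
```

```text
[-0.0206, 0.0369, -0.0627, -9.09, 31.91, 4.75] [-0.0305, -0.0108, -0.0164, -9.09, 31.91, 4.75]
```

carry_out(plan=[[-0.0206,0.037,-0.063,-9.1,31.9,4.75],[-0.0206,0.037,-0.063,-9.1,31.9,4.75],[-0.0206,0.037,-0.063,-9.1,31.9,4.75],[-0.0206,0.037,-0.063,-9.1,31.9,4.75],[-0.0206,0.037,-0.063,-9.1,31.9,4.75]])

```text
time: 2.48
eef_pos: [459.6, 116.8, 187.9]
tcp_rot: [0.425, 2.936, -0.036]
contact_force: [0.7, -0.2, -0.2]
grip_width: 87.3
grasp_force: 0.0
```

Run:
```python
import st
from h import *
h=place(BOOK,[[-43,0,66]])[0]
print(row(h+[0,0,80],BOOK[2],10))
```

```text
q [ 0.57  0.27 -1.12  2.09  0.49  0.87  0.45] gp [456.4 117.7 206.3] lean 10.1 yaw_z -0.283 yaw_y -0.288 yz 0.001 F [ 0.7 -0.2 -0.2] t 2.475
gp in press -223.0 94.3
[-0.0249, -0.0498, 0.0656, -0.04, 0.12, -0.5]
```

carry_out(plan=[[-0.025,-0.05,0.0656,0,0,-0.5],[-0.025,-0.05,0.0656,0,0,-0.5],[-0.025,-0.05,0.0656,0,0,-0.5]])

```text
time: 2.85
eef_pos: [475.7, 60.7, 125.4]
tcp_rot: [0.4, 2.944, -0.043]
contact_force: [-0.6, 0.4, 1.1]
grip_width: 87.1
grasp_force: 0.0
```

Run:
```python
import st
from h import *
h=place(BOOK,[[-43,0,66]])[0]
print(row(h,BOOK[2],10))
from plant import imaging
im=imaging.get_image("side"); o=cv2.resize(im["pixels"][60:330,40:420],None,fx=2,fy=2,interpolation=cv2.INTER_CUBIC); cv2.imwrite("pics/a.png",o)
```

```text
q [ 0.58  0.37 -1.01  2.15  0.64  0.75  0.45] gp [472.6  61.7 143.8] lean 9.9 yaw_z -0.302 yaw_y -0.271 yz -0.005 F [-0.6  0.4  1.1] t 2.85
gp in press -196.0 42.6
[0.0088, -0.0003, 0.0774, -0.22, -0.11, 0.52]
```

View pics/a.png

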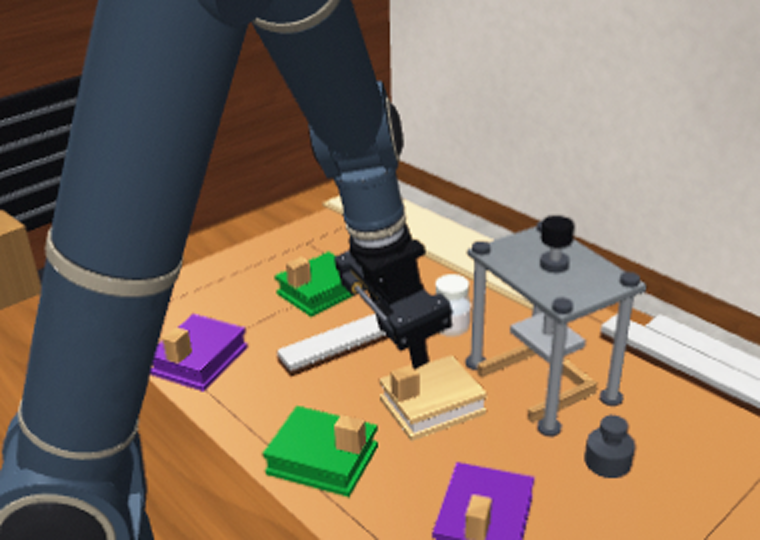

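The gripper hangs above the plywood book's handle (404,382), fingers at about (418,350), with nothing else near. Descending.

carry_out(plan=[[0.004,0,0.04,0,0,0.5],[0.009,0,0.077,0,0,0.5],[0.009,0,0.077,0,0,0.5],[0.009,0,0.077,0,0,0.5]])

```text
time: 3.4
eef_pos: [483.1, 61.5, 51.6]
tcp_rot: [0.41, 2.936, -0.036]
contact_force: [-0.4, 0.6, 0.2]
grip_width: 87.1
grasp_force: 0.0
```

Run:
```python
import st
from h import *
print(row(place(BOOK,[[-43,0,66]])[0],BOOK[2],10))
```

```text
q [ 0.42  0.49 -0.85  2.2   0.86  0.63  0.23] gp [479.9  62.4  70. ] lean 10.2 yaw_z -0.276 yaw_y -0.277 yz 0.0 F [-0.4  0.6  0.2] t 3.4
gp in press -189.1 44.7
[0.0029, -0.0034, 0.0036, 0.03, 0.22, 0.09]
```

carry_out(plan=[[0.003,-0.0034,0.003,0,0,0],[0.003,-0.0034,0.003,0,0,0]])

```text
time: 3.65
eef_pos: [479.1, 56.8, 47.1]
tcp_rot: [0.414, 2.937, -0.039]
contact_force: [0.7, 0.3, 0.7]
grip_width: 87.2
grasp_force: 0.0
```

carry_out(plan=[[0,0,0,0,0,0],[0,0,0,0,0,0],[0,0,0,0,0,0],[0,0,0,0,0,0],[0,0,0,0,0,0]], grip=1, squeeze=30)

```text
time: 4.28
eef_pos: [479.0, 57.2, 46.4]
tcp_rot: [0.414, 2.939, -0.038]
contact_force: [0.6, 1.2, -0.9]
grip_width: 45.1
grasp_force: 0.0
```

Run:
```python
import st
from h import *
# target: book at press x=-75, y=0 ; via book at press x=-140,y=0 aligned
for bx in(-145,-75):
    p=place(PRESS,[[bx-43,0,67]])[0]; print(p.round(1),row(p,PRESS[2],10))
```

```text
q [ 0.42  0.49 -0.84  2.22  0.88  0.62  0.22] gp [475.9  58.1  64.8] lean 10.1 yaw_z -0.286 yaw_y -0.28 yz -0.001 F [ 0.6  1.2 -0.9] t 4.275
gp in press -192.1 39.8
[472.   18.3  67. ] [-0.0075, -0.039, -0.0009, -0.86, 0.06, -4.49]
[540.7   4.4  67. ] [-0.0762, -0.0335, 0.0113, -0.86, 0.06, -4.49]
```

carry_out(plan=[[0,0,0,0,0,0],[0,0,0,0,0,0],[0,0,0,0,0,0],[0,0,0,0,0,0],[0,0,0,0,0,0]])

```text
time: 4.9
eef_pos: [479.1, 57.4, 46.4]
tcp_rot: [0.413, 2.939, -0.038]
contact_force: [-0.1, 1.9, -1.6]
grip_width: 23.7
grasp_force: 29.9
```

Run:
```python
import st
from h import *
z=st.s["eef_pos"][2]
for bx in(-148,-75):
    p=place(PRESS,[[bx-43,0,st.g[2]]])[0]; print(p.round(1),row(p,PRESS[2],10))
```

```text
q [ 0.42  0.49 -0.84  2.22  0.88  0.62  0.22] gp [475.9  58.3  64.8] lean 10.1 yaw_z -0.284 yaw_y -0.28 yz -0.001 F [-0.1  1.9 -1.6] t 4.9
gp in press -192.1 39.9
[469.1  18.9  64.8] [-0.0042, -0.0394, 0.0008, -0.84, 0.07, -4.48]
[540.7   4.4  64.8] [-0.0759, -0.0336, 0.0135, -0.84, 0.07, -4.48]
```

carry_out(plan=[[-0.002,-0.01,0.0003,-0.2,0,-1.1],[-0.006,-0.02,0.001,-0.4,0,-2.2],[-0.015,-0.03,0.0027,-0.6,0,-3.4],[-0.0268,-0.0376,0.0048,-0.84,0.07,-4.5],[-0.0268,-0.0376,0.0048,-0.84,0.07,-4.5]])

```text
time: 5.52
eef_pos: [495.5, 12.3, 46.4]
tcp_rot: [0.3, 2.952, -0.028]
contact_force: [0.2, -0.3, -0.3]
grip_width: 23.7
grasp_force: 29.9
```

Run:
```python
import st
from h import *
for bx in(-75,):
    p=place(PRESS,[[bx-43,0,st.g[2]]])[0]; print(p.round(1),row(p,PRESS[2],10))
from plant import imaging
im=imaging.get_image("top"); o=cv2.resize(im["pixels"][100:255,235:375],None,fx=3.8,fy=3.8,interpolation=cv2.INTER_CUBIC); cv2.imwrite("pics/b.png",o)
```

```text
q [ 0.55  0.51 -0.86  2.19  0.87  0.61  0.42] gp [492.3  13.   64.8] lean 10.0 yaw_z -0.208 yaw_y -0.203 yz -0.001 F [ 0.2 -0.3 -0.3] t 5.525
gp in press -167.1 -1.3
[540.7   4.4  64.8] [-0.0483, 0.0014, 0.0085, -0.08, 0.03, -0.13]
```

View pics/b.png

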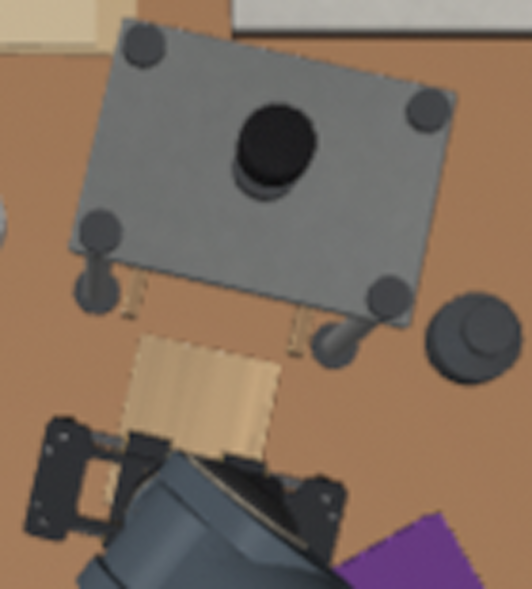

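The book's front corners are at (143,336) and (281,364), the guides' front ends near (134,319) and (288,355). Checking the alignment numerically.

Run:
```python
from h import *
def inv(xy,z,x0=(540,0)):
    px=crop("top",xy,235,100,3.8)
    w=least_squares(lambda v:proj("top",[[v[0],v[1],z]])[0]-px,x0).x
    c,n=np.cos(PRESS[2]),np.sin(PRESS[2]); d=w-PRESS[:2]; return np.round([c*d[0]+n*d[1],-n*d[0]+c*d[1]],1)
print("book",inv((143,336),40),inv((281,364),40)); print("guides",inv((134,319),20),inv((288,355),20))
```

```text
book [-64.3  48.1] [-61.8 -50. ]
guides [-50.7  56.9] [-51.2 -55.4]
```

carry_out(plan=[[-0.012,0.001,0.0021,0,0,0],[-0.024,0.0018,0.0042,0,0,0],[-0.036,0.0018,0.0063,0,0,0],[-0.0483,0.0018,0.0085,0,0,0],[-0.0483,0.0018,0.0085,0,0,0]])

```text
time: 6.2
eef_pos: [545.0, 5.1, 46.4]
tcp_rot: [0.297, 2.951, -0.025]
contact_force: [2.4, 0.5, -1.5]
grip_width: 23.7
grasp_force: 30.0
```

Run:
```python
import st
from h import *
for bx in(-50,):
    p=place(PRESS,[[bx-43,0,st.g[2]]])[0]; print(p.round(1),row(p,PRESS[2],10))
```

```text
q [ 0.55  0.58 -0.85  2.09  0.87  0.66  0.48] gp [541.8   5.8  64.8] lean 10.1 yaw_z -0.198 yaw_y -0.201 yz 0.001 F [ 2.4  0.5 -1.5] t 6.2
gp in press -117.1 1.5
[ 5.652e+02 -5.000e-01  6.480e+01] [-0.0237, -0.0015, 0.0042, 0.02, 0.09, -0.04]
```

carry_out(plan=[[-0.012,-0.0005,0.0021,0,0,0],[-0.024,-0.001,0.0042,0,0,0],[-0.024,-0.001,0.0042,0,0,0]])

```text
time: 6.58
eef_pos: [568.5, -1.0, 46.4]
tcp_rot: [0.298, 2.951, -0.026]
contact_force: [1.1, -0.1, -0.2]
grip_width: 23.6
grasp_force: 30.0
```

carry_out(plan=[[0,0,0,0,0,0],[0,0,0,0,0,0],[0,0,0,0,0,0],[0,0,0,0,0,0],[0,0,0,0,0,0]], grip=0.3)

```text
time: 7.2
eef_pos: [566.9, -0.3, 46.5]
tcp_rot: [0.296, 2.953, -0.026]
contact_force: [0.3, -0.2, 0.2]
grip_width: 59.1
grasp_force: 0.0
```

Run:
```python
import st
from h import *
p=place(PRESS,[[-50-46,0,66]])[0]; b=place(PRESS,[[-120,0,130]])[0]
print(st.s["grip_width"],row(st.g+[0,0,60],PRESS[2],10),row(b,PRESS[2],45),row(p,PRESS[2],45))
```

```text
q [ 0.55  0.61 -0.85  2.04  0.86  0.69  0.52] gp [5.637e+02 4.000e-01 6.490e+01] lean 10.0 yaw_z -0.202 yaw_y -0.2 yz -0.0 F [ 0.3 -0.2  0.2] t 7.2
gp in press -94.6 0.6
59.08348377317092 [-0.0104, -0.0, -0.0591, -0.02, -0.0, 0.01] [0.003, -0.0006, -0.0719, -0.02, -35.0, 0.02] [-0.0095, -0.0006, -0.0047, -0.02, -35.0, 0.02]
```

carry_out(plan=[[-0.0026,0,-0.0034,0,-9,0],[-0.005,0,-0.005,0,-18,0],[-0.007,0,-0.006,0,-27,0],[-0.0095,-0.0006,-0.0047,0,-35,0],[-0.0095,-0.0006,-0.0047,0,-35,0]])

```text
time: 7.82
eef_pos: [573.9, -12.0, 50.2]
tcp_rot: [0.248, 2.418, -0.143]
contact_force: [-0.1, -1.2, -1.3]
grip_width: 60.6
grasp_force: 0.0
```

Run:
```python
import st
from h import *
p=place(PRESS,[[-50-46,0,66]])[0]
print(row(p,PRESS[2],45))
```

```text
q [ 0.29  0.53 -0.61  2.38  2.15  0.68 -0.84] gp [562.   -8.8  64.3] lean 41.0 yaw_z -0.26 yaw_y -0.218 yz -0.037 F [-0.1 -1.2 -1.3] t 7.825
gp in press -94.4 -8.7
[-0.0014, 0.0094, -0.0028, -2.22, -4.06, 0.68]
```

carry_out(plan=[[-0.0014,0.0094,-0.0028,-2.2,-4,0.7],[-0.0014,0.0094,-0.0028,-2.2,-4,0.7],[-0.0014,0.0094,-0.0028,-2.2,-4,0.7]])

```text
time: 8.2
eef_pos: [575.0, -3.4, 51.9]
tcp_rot: [0.238, 2.354, -0.1]
contact_force: [0.3, 1.0, 0.1]
grip_width: 61.3
grasp_force: 0.0
```

Run:
```python
import st
from h import *
p=place(PRESS,[[-50-46,0,66]])[0]
print(row(p,PRESS[2],45))
```

```text
q [ 0.32  0.56 -0.66  2.41  2.28  0.77 -0.96] gp [562.1  -0.7  65.2] lean 44.6 yaw_z -0.204 yaw_y -0.202 yz -0.002 F [0.3 1.  0.1] t 8.2
gp in press -95.9 -0.8
[-0.0007, 0.0008, -0.0006, -0.17, -0.42, -0.03]
```

carry_out(plan=[[-0.0005,0.0008,-0.0006,0,0,0],[-0.0005,0.0008,-0.0006,0,0,0],[-0.0005,0.0008,-0.0006,0,0,0],[-0.0005,0.0008,-0.0006,0,0,0],[-0.0005,0.0008,-0.0006,0,0,0]], grip=1)

```text
time: 8.82
eef_pos: [574.3, -2.3, 52.3]
tcp_rot: [0.237, 2.354, -0.099]
contact_force: [-1.7, 0.4, 0.5]
grip_width: 23.8
grasp_force: 30.0
```

carry_out(plan=[[0,0,0,0,0,0],[0,0,0,0,0,0],[0,0,0,0,0,0]])

```text
time: 9.2
eef_pos: [574.3, -2.2, 52.3]
tcp_rot: [0.237, 2.354, -0.099]
contact_force: [-0.3, 0.0, 0.8]
grip_width: 23.7
grasp_force: 30.0
```

Run:
```python
import st
from h import *
p=place(PRESS,[[-50,0,st.g[2]]])[0]; print(row(p,PRESS[2],45))
```

```text
q [ 0.32  0.56 -0.66  2.41  2.28  0.77 -0.96] gp [5.614e+02 4.000e-01 6.560e+01] lean 44.6 yaw_z -0.203 yaw_y -0.201 yz -0.002 F [-0.3  0.   0.8] t 9.2
gp in press -96.9 0.2
[-0.0335, -0.0001, 0.0329, -0.11, -0.43, 0.01]
```

carry_out(plan=[[-0.0072,0,0.007,0,0,0],[-0.0143,0,0.014,0,0,0],[-0.0215,0,0.0211,0,0,0],[-0.0286,0,0.0281,0,0,0],[-0.0286,0,0.0281,0,0,0]])

```text
time: 9.82
eef_pos: [614.8, -11.0, 52.3]
tcp_rot: [0.239, 2.353, -0.1]
contact_force: [1.8, 0.4, -1.7]
grip_width: 23.5
grasp_force: 30.0
```

Run:
```python
import st
from h import *
p=place(PRESS,[[-46,0,st.g[2]]])[0]; print(row(p,PRESS[2],45))
```

```text
q [ 0.33  0.58 -0.62  2.33  2.27  0.71 -0.9 ] gp [601.9  -8.3  65.6] lean 44.6 yaw_z -0.204 yaw_y -0.203 yz -0.001 F [ 1.8  0.4 -1.7] t 9.825
gp in press -55.4 -0.3
[-0.0068, 0.0004, 0.0066, -0.17, -0.39, -0.07]
```

carry_out(plan=[[-0.0018,0,0.0018,0,0,0],[-0.0036,0,0.0035,0,0,0],[-0.0054,0,0.0053,0,0,0],[-0.0054,0,0.0053,0,0,0]])

```text
time: 10.32
eef_pos: [621.2, -11.7, 52.3]
tcp_rot: [0.237, 2.354, -0.099]
contact_force: [-1.3, 0.9, 0.6]
grip_width: 23.8
grasp_force: 30.0
```

carry_out(plan=[[-0.0007,0,0.0007,0,0,0],[-0.0014,0,0.0014,0,0,0],[-0.0014,0,0.0014,0,0,0]])

```text
time: 10.7
eef_pos: [623.0, -12.0, 52.3]
tcp_rot: [0.237, 2.354, -0.099]
contact_force: [-2.6, 1.0, 2.0]
grip_width: 23.6
grasp_force: 30.0
```

Run:
```python
import st
```

```text
q [ 0.33  0.59 -0.62  2.31  2.27  0.7  -0.88] gp [610.1  -9.4  65.6] lean 44.6 yaw_z -0.202 yaw_y -0.201 yz -0.001 F [-2.6  1.   2. ] t 10.7
gp in press -47.2 0.2
```

carry_out(plan=[[-0.0007,0,0.0007,0,0,0],[-0.0014,0,0.0014,0,0,0],[-0.0014,0,0.0014,0,0,0]])

```text
time: 11.08
eef_pos: [623.2, -11.9, 52.3]
tcp_rot: [0.236, 2.355, -0.099]
contact_force: [-12.0, 1.9, 12.5]
grip_width: 23.9
grasp_force: 30.0
```

carry_out(plan=[[-0.0007,0,0.0007,0,0,0],[-0.0014,0,0.0014,0,0,0],[-0.0014,0,0.0014,0,0,0]])

```text
time: 11.45
eef_pos: [623.3, -11.8, 52.2]
tcp_rot: [0.234, 2.357, -0.099]
contact_force: [-22.0, 1.7, 20.9]
grip_width: 24.0
grasp_force: 30.0
```

Run:
```python
import st
```

```text
q [ 0.33  0.59 -0.62  2.31  2.27  0.7  -0.88] gp [610.5  -9.2  65.6] lean 44.4 yaw_z -0.202 yaw_y -0.199 yz -0.003 F [-22.    1.7  20.9] t 11.45
gp in press -46.9 0.5
```

carry_out(plan=[[0.0014,0,-0.0014,0,0,0],[0.0014,0,-0.0014,0,0,0]])

```text
time: 11.7
eef_pos: [623.3, -11.8, 52.2]
tcp_rot: [0.235, 2.355, -0.099]
contact_force: [-10.1, 1.8, 11.8]
grip_width: 24.0
grasp_force: 30.0
```

Run:
```python
import st
from h import *
from plant import imaging
im=imaging.get_image("side"); o=cv2.resize(im["pixels"][162:285,222:372],None,fx=4.8,fy=4.8,interpolation=cv2.INTER_CUBIC); cv2.imwrite("pics/c.png",o)
L=[[60,-50,40],[-60,-50,40],[60,-50,0],[-60,-50,0],[60,50,40]]
print(((proj("side",place(PRESS,L))-[222,162]+.5)*4.8).round(0).tolist())
```

```text
q [ 0.33  0.59 -0.62  2.31  2.27  0.7  -0.88] gp [610.4  -9.2  65.6] lean 44.5 yaw_z -0.202 yaw_y -0.2 yz -0.002 F [-10.1   1.8  11.8] t 11.7
gp in press -46.9 0.5
[[531.0, 397.0], [376.0, 466.0], [524.0, 448.0], [371.0, 518.0], [427.0, 316.0]]
```

View pics/c.png

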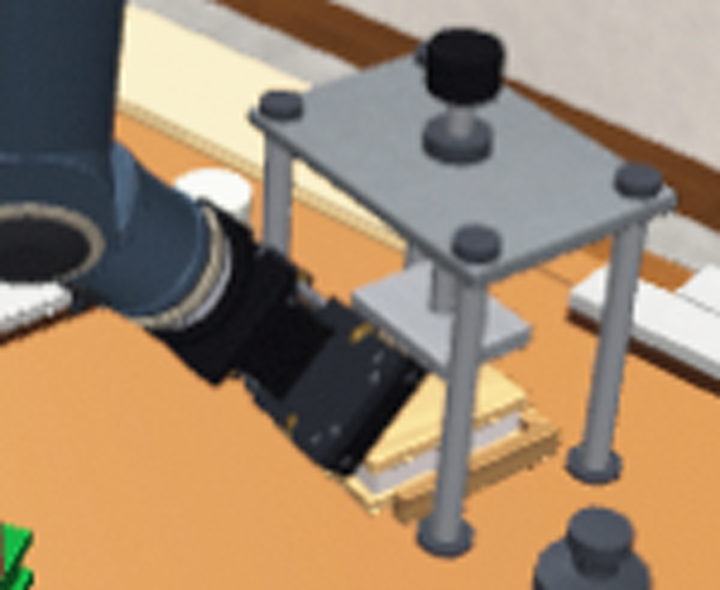

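The side view shows the book between the guides, its front corner (526,403) right at the back stop. The force rise at the predicted x agrees with that. Releasing and backing out.

carry_out(plan=[[0,0,0,0,0,0],[0,0,0,0,0,0],[0,0,0,0,0,0],[0,0,0,0,0,0],[0,0,0,0,0,0]], grip=0.35)

```text
time: 12.38
eef_pos: [624.9, -12.7, 52.2]
tcp_rot: [0.237, 2.354, -0.099]
contact_force: [0.3, -0.5, -0.4]
grip_width: 55.9
grasp_force: 0.0
```

carry_out(plan=[[0,0,-0.01,0,0,0],[0,0,-0.03,0,0,0],[0,0,-0.06,0,0,0],[0,0,-0.1,0,0,0],[0,0,-0.1,0,0,0]])

```text
time: 13.0
eef_pos: [555.1, 2.1, 125.8]
tcp_rot: [0.234, 2.351, -0.1]
contact_force: [0.5, -0.5, -0.3]
grip_width: 56.6
grasp_force: 0.0
```

Run:
```python
import st
from h import *
from plant import imaging
for n,(c0,c1,r0,r1),k in(("side",(222,372,162,285),4.8),):
    im=imaging.get_image(n); o=cv2.resize(im["pixels"][r0:r1,c0:c1],None,fx=k,fy=k,interpolation=cv2.INTER_CUBIC); cv2.imwrite(f"pics/d{n}.png",o)
k=place(PRESS,[[-100,0,320]])[0]; print(row(k,PRESS[2],20,0))
```

```text
q [ 0.32  0.33 -0.66  2.42  2.09  0.58 -0.83] gp [542.2   4.8 139. ] lean 44.8 yaw_z -0.202 yaw_y -0.199 yz -0.003 F [ 0.5 -0.5 -0.3] t 13.0
gp in press -116.5 0.6
[-0.139, -0.0008, -0.1369, -0.13, 24.73, 0.05]
```

View pics/dside.png

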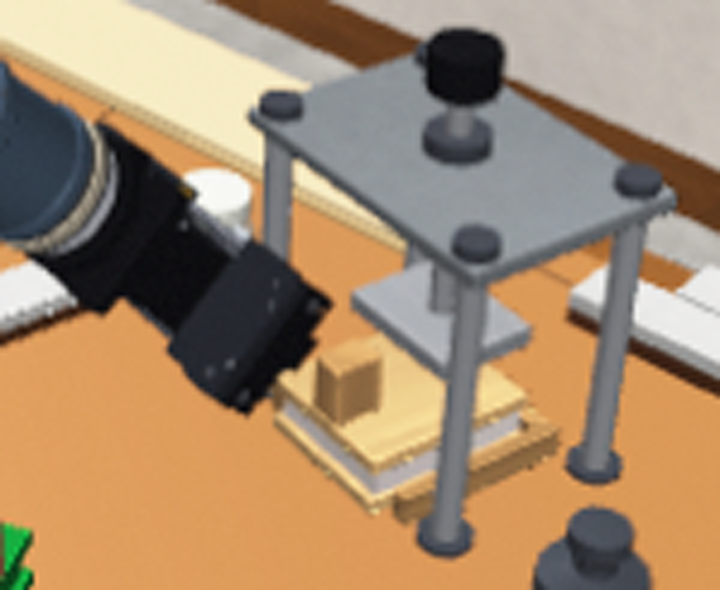

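The released book sits at the back stop: handle at (348,385), near corner (376,466) exactly at the predicted home pixel. Platen still raised. Now up and over to the knob.

Run:
```python
from h import *
print(row(place(PRESS,[[-120,0,330]])[0],PRESS[2],15,0))
```

```text
[-0.1318, -0.0009, -0.1581, -0.13, 29.73, 0.05]
```

carry_out(plan=[[-0.035,0,-0.045,0,4,0],[-0.07,0,-0.085,0,11,0],[-0.1,0,-0.12,0,19,0],[-0.132,0,-0.158,0,27,0],[-0.132,0,-0.158,0,29.7,0]], grip=1, squeeze=10)

```text
time: 13.68
eef_pos: [546.0, -40.5, 220.5]
tcp_rot: [0.338, 2.621, -0.237]
contact_force: [0.9, -1.4, -0.4]
grip_width: 14.5
grasp_force: 0.0
```

Run:
```python
import st
from h import *
print(row(place(PRESS,[[25,0,320]])[0],PRESS[2],8,0))
```

```text
q [ 0.42  0.13 -0.64  2.15  0.74  0.6   0.55] gp [537.8 -36.3 236.7] lean 29.7 yaw_z -0.473 yaw_y -0.284 yz -0.106 F [ 0.9 -1.4 -0.4] t 13.675
gp in press -112.7 -40.5
[-0.1599, 0.0428, -0.0306, -7.37, 20.88, -2.65]
```

Run:
```python
from h import *
print(row(place(PRESS,[[-110,0,340]])[0],PRESS[2],10,0))
```

```text
[-0.0516, 0.0293, -0.1125, -7.4, 18.88, -2.52]
```

carry_out(plan=[[-0.0516,0.0293,-0.1125,-7.4,18.9,-2.5],[-0.0516,0.0293,-0.1125,-7.4,18.9,-2.5],[-0.0516,0.0293,-0.1125,-7.4,18.9,-2.5],[-0.0516,0.0293,-0.1125,-7.4,18.9,-2.5],[-0.0516,0.0293,-0.1125,-7.4,18.9,-2.5]])

```text
time: 14.3
eef_pos: [547.5, 2.8, 338.9]
tcp_rot: [0.296, 2.951, -0.027]
contact_force: [0.7, 0.5, -1.6]
grip_width: 0.2
grasp_force: 0.0
```

Run:
```python
import st
from h import *
print(row(place(PRESS,[[25,0,310]])[0],PRESS[2],8,0))
```

```text
q [ 0.55  0.14 -0.74  1.76  0.18  1.11  1.13] gp [544.3   3.5 357.3] lean 10.1 yaw_z -0.204 yaw_y -0.2 yz -0.001 F [ 0.7  0.5 -1.6] t 14.3
gp in press -114.2 -0.2
[-0.1287, 0.0003, 0.0524, -0.04, 2.14, -0.01]
```

carry_out(plan=[[-0.05,0,0.01,0,1,0],[-0.1,0,0.03,0,2,0],[-0.1287,0.0003,0.0524,0,2.1,0],[-0.1287,0.0003,0.0524,0,2.1,0]])

```text
time: 14.8
eef_pos: [681.3, -24.4, 307.0]
tcp_rot: [0.301, 2.991, -0.022]
contact_force: [-0.8, 0.5, -0.2]
grip_width: 0.4
grasp_force: 0.0
```

Run:
```python
import st
from h import *
from plant import imaging
print(row(place(PRESS,[[25,0,245]])[0],PRESS[2],8,0))
```

```text
q [ 0.44  0.44 -0.69  1.49  0.35  1.2   1.08] gp [678.8 -23.9 325.6] lean 7.8 yaw_z -0.208 yaw_y -0.201 yz -0.001 F [-0.8  0.5 -0.2] t 14.8
gp in press 23.0 -0.3
[0.0089, 0.0004, 0.0614, -0.06, -0.22, -0.02]
```

carry_out(plan=[[0.0017,0,0.012,0,0,0],[0.0034,0,0.024,0,0,0],[0.0048,0,0.034,0,0,0],[0.0062,0,0.044,0,0,0],[0.0075,0,0.054,0,0,0]])

```text
time: 15.42
eef_pos: [681.5, -23.1, 258.9]
tcp_rot: [0.299, 2.983, -0.023]
contact_force: [-2.8, -0.1, 5.3]
grip_width: 0.7
grasp_force: 3.2
```

carry_out(plan=[[0.0008,0,0.006,0,0,0],[0.0014,0,0.01,0,0,0],[0.0014,0,0.01,0,0,0]])

```text
time: 15.8
eef_pos: [681.7, -23.2, 248.2]
tcp_rot: [0.299, 2.984, -0.022]
contact_force: [-0.9, -0.2, 1.5]
grip_width: 0.6
grasp_force: 0.8
```

Run:
```python
import st
```

```text
q [ 0.43  0.47 -0.67  1.57  0.39  1.08  1.04] gp [679.1 -22.6 266.7] lean 8.2 yaw_z -0.201 yaw_y -0.2 yz -0.0 F [-0.9 -0.2  1.5] t 15.8
gp in press 23.1 1.0
```

Pushing at about 5 N as expected; the final contact should come near z = 235.

carry_out(plan=[[0.0007,0,0.005,0,0,0],[0.0014,0,0.01,0,0,0],[0.0014,0,0.01,0,0,0]])

```text
time: 16.18
eef_pos: [682.0, -23.1, 237.9]
tcp_rot: [0.299, 2.984, -0.021]
contact_force: [-0.9, 0.4, 1.6]
grip_width: 0.3
grasp_force: 1.1
```

carry_out(plan=[[0.0003,0,0.002,0,0,0],[0.0006,0,0.004,0,0,0],[0.0006,0,0.004,0,0,0]])

```text
time: 16.55
eef_pos: [682.1, -23.1, 236.4]
tcp_rot: [0.299, 2.982, -0.023]
contact_force: [-6.7, -0.3, 13.4]
grip_width: 0.5
grasp_force: 6.6
```

carry_out(plan=[[0.0002,0,0.0015,0,0,0],[0.0002,0,0.0015,0,0,0]])

```text
time: 16.8
eef_pos: [682.1, -23.1, 236.3]
tcp_rot: [0.299, 2.981, -0.024]
contact_force: [-10.4, -0.1, 18.4]
grip_width: 0.6
grasp_force: 9.4
```

carry_out(plan=[[-0.0014,0,-0.01,0,0,0],[-0.005,0,-0.035,0,0,0],[-0.012,0,-0.08,0,0,0],[0.06,0,-0.1,0,0,0],[0.1,0,-0.1,0,0,0]])

```text
time: 17.42
eef_pos: [570.7, 0.3, 317.8]
tcp_rot: [0.298, 2.981, -0.019]
contact_force: [-0.4, 0.2, 0.4]
grip_width: 0.7
grasp_force: 0.0
```

carry_out(plan=[[0.05,0,-0.01,0,0,0],[0.1,0,-0.01,0,0,0],[0.13,0,-0.01,0,0,0],[0.13,0,-0.01,0,0,0]])

```text
time: 17.92
eef_pos: [442.2, 25.3, 308.1]
tcp_rot: [0.298, 2.983, -0.025]
contact_force: [-0.1, 0.1, 0.7]
grip_width: 0.2
grasp_force: 0.0
```

Run:
```python
import st
from h import *
from plant import imaging
im=imaging.get_image("side"); o=cv2.resize(im["pixels"][162:285,222:372],None,fx=4.8,fy=4.8,interpolation=cv2.INTER_CUBIC); cv2.imwrite("pics/e.png",o)
```

```text
q [ 0.64 -0.04 -0.78  1.98  0.02  1.06  1.21] gp [439.5  25.8 326.6] lean 8.3 yaw_z -0.213 yaw_y -0.199 yz -0.002 F [-0.1  0.1  0.7] t 17.925
gp in press -221.4 0.9
```

View pics/e.png

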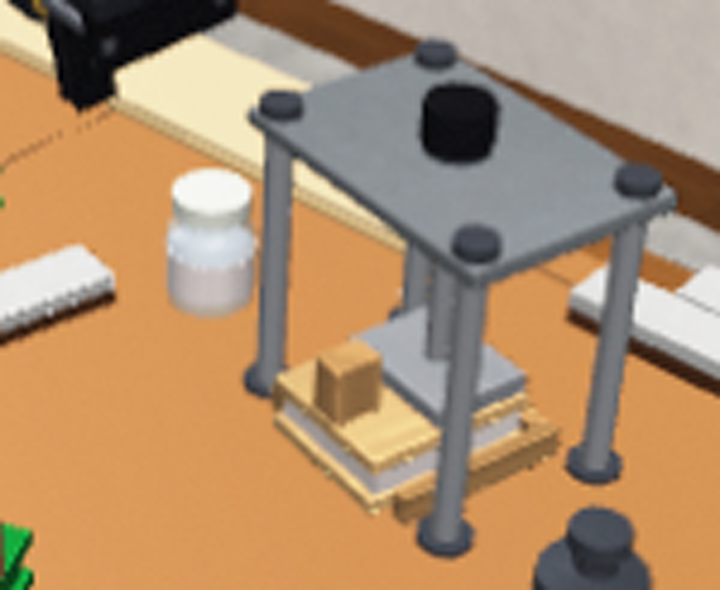

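The platen (450,365) rests on the upper board and the knob is down at (459,120). The book is unmoved, the jar, weight and batten are in place, and the arm is clear. Handing in.

```bash
python3 -c "
from plant import sign_off
print(sign_off())"
```

```text
the job is handed in; nothing more can be done
None
```

I handed the job in at about 18 s: the book is home against the back stop and the platen rests on its upper board. The jar, weight and batten look undisturbed in the last picture; sign-off gave no verdict.

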